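# Gauge the contact slot of a picture-lamp dimmer

### The arm

A 6-joint arm with a two-finger parallel gripper is mounted at the origin on the work surface. World frame = base frame: x ahead of the robot, y to its left, z up, the work surface at z = 0. Lengths are in m, angles in rad, forces in N, time in s.
With the tool pointing down it reaches from about 0.275 to 1 m from the base axis. Payload 8.4 kg.
Tool frame: the origin (TCP) lies between the finger pads; the fingertips stand 17 mm ahead of it and the grasp point (between the pads) lies 2 mm behind it; z points along the fingers, y is the line along which they close (so a half turn about z gives the same grasp; the last joint's range is limited). The gripper opens to 85 mm and grips with 20 to 120 N. Pads are 22 mm wide; open, the fingers measure 114 mm over their backs; the gripper's body (76 mm by 85 mm) begins 54 mm behind the grasp point. The pads swing forward as they close: fully open they stand 13 mm farther back than shut.
Start: joints at [-1.199, 0.353, 1.633, -0, 1.155, -0.002], TCP at [0.228, -0.582, 0.248] pointing down, gripper open.
Joint ranges: [-2.63, 2.63], [-0.92, 2.1], [0.06, 2.66], [-1.3, 4.44], [0, 2.69], [-3.02, 3.02]. Speed limits (rad/s): [2.22, 2.22, 2.79, 3.14, 3.14, 3.14].

### API

Orientations are given as a unit quaternion [x, y, z, w].
In Python, from bench import status, vision, close_job gives the robot as it stands. The module is installed in compiled form; this text tells all that it offers.
- The arm moves only by the tool jog_arm, never from a script. Its argument "moves" is one flat list of numbers, 7 for each row, row after row: the shift along the world's x, y, z in mm, then the turn, a rotation vector about the world's x, y, z in degrees, then the finger opening in mm, from 0 to 85.4. In form: [dx, dy, dz, ax, ay, az, grip, dx, dy, dz, ax, ay, az, grip, ...]. A call has 1 to 20 rows; each row shifts and turns the commanded pose from where the row before left it; what a row does not reach is not made up. A row lasts 1/10 s, in which the tool goes at most 50 mm and 8.59 degrees, less where a joint would pass 70% of its speed; a pose out of reach is approached as far as the arm can. A call with a gripper value outside its range is refused whole. The fingers move at their own pace and stop on an object; the grip force is fixed at half the most. Time passes only in rows, so rows that do not move let the fingers close. It gives the time, the measured TCP pose, the force, the opening and the grip force at its end, in the units of the state.
- status.observe(): the state, without advancing time (a new reading comes with each control period).
- vision.camera(name): name is "scene" or "top" or "wrist"; returns the picture (384x512x3 uint8, blue, green, red); there is no depth.
- vision.get_calibration(name): a dict with "K" (3x3 intrinsics, pixels), "R" (3x3) and "t" (3): a world point X has camera coordinates R X + t. Camera axes: x right, y down, z forward; pixel columns grow to the right and rows downward; lengths in m; the calibration is good to about 2 mm. A picture is of the moment at which its call begins: read the wrist's pose just before it. get_calibration takes no time and is no camera call; for the wrist camera it gives the pose at the moment of the call.
- close_job(): hands the job in; it is judged then, once.
Trained networks look in the newest picture that a camera, given by its name, has taken for a name from the list of things; names that differ only in an ending like _2 or _b are one class to them, and where a whole thing is asked for, a point or a joint stands for the part that bears it (a point fixed in the world has none). Each returns a list of dicts, best first, with "score" (0 to 1); they miss things now and then, are a little off and sometimes report something else, mostly with a low value. They report only what shows in the picture. A call takes as long as a camera call. They do not tell look-alikes from the thing itself.
- vision.boxes_of(name, camera): "point" ([column, row] in pixels, amid what is visible of it).
- vision.silhouettes(name, camera): "mask" (384x512 bool, what is visible of it) and "point" ([column, row] in pixels, amid what is visible of it).
The state is a dict: "time_s": time; "joint_positions": joint angles; "dq": joint speeds; "joint_torque": joint torques, N m; "tcp_pos": TCP position; "tcp_rot": TCP orientation; "contact_force": force on the tool from outside, world axes, zero at the start; "moment": the same for the moment, N m; "grip_width": finger opening in m; "grasp_force": force on a finger pad.
Only numpy, scipy, OpenCV 4.12 (cv2) and the standard library are available. Lean on these libraries where they do the work, as an engineer would, in place of code of your own. Each camera call takes 0.05 s, during which the arm holds its last target. There are 200 camera calls.

### The job

Take the blue-handled gauge out of its rest on the oak tray and slide its blade straight into the sloping slot of the dimmer with the green tag until the slot's mouth lies at the red band on the blade, never so deep that the band has gone out of sight, and hold it still there for a good second. Then draw it out and stand it back upright in its rest, down on its shoulders, and let go. Leave the orange-tagged dimmer alone and do not shift or tip the decanter, the tumbler or the bottle opener.

Things in the scene. Friction and masses are not known exactly. Their poses are not given: they have to be found in the camera images.
- gauge: gauge: steel blade 24 mm wide (x), 4 thick (y), 55 long, on a blue handle 34 (x) by 20 (y) by 65 long. Origin: middle of the blade's tip, z up the blade: blade z 0 to 55 mm, handle z 55 to 120; the handle's lower end is a flat shoulder round the blade. Red band on the blade from z 20 to 30. Mass about 0.1 kg. Starts upright in its rest, blade down, the handle standing above the block
- rest: fixed oak tray like a small cheeseboard, 90 mm (x) by 100 (y), 14 thick, with a stub handle to 63 mm towards -x, carrying a dark wood rest block 50 (x) by 44 (y) whose top is 75 mm above the ledge. Origin: middle of the underside, z up
- rest_mouth (a point): middle of the mouth of the rest's upright slot, on the block's top, axes as the rest: slot 30 mm (x) by 9 (y), 59 deep, edges chamfered 2. The gauge stands with its shoulders on the block's top, its tip 55 mm below this point, its x along the slot's x, either way round
- green_dimmer: fixed lamp dimmer with the green tag: a blue-grey module with a sloping face in a dark steel cradle, 130 mm (x) by 104 mm (y) at the foot, about 110 mm high. Origin: middle of the underside below the slot's mouth, z up; the face looks up and to its -x, away from the robot
- green_dimmer_slot: the green-tagged dimmer's slot, framed white: 30 mm (x) by 8 (y), 42 deep, mouth chamfered 2. Origin: middle of the mouth, 78 mm above the ledge; z straight out of the face (30 degrees from vertical, leaning to the dimmer's -x, away from the robot), x up the slope. Face: x -42 to 58, y -50 to 50; knob 24 wide, 12 high at x 36, y -30; flat tag at x 38, y 22
- orange_dimmer: the like dimmer with an orange tag, already rejected: to be left alone. Same size and origin as the green one
- decanter: bystander: lidded glass decanter, 100 mm wide, 218 mm high with its green glass stopper. Origin: middle of the underside
- tumbler: bystander: charcoal ceramic tumbler, 80 mm wide, 90 mm high. Origin: middle of the underside
- opener: bystander: flat stainless bottle opener, 140 mm long, 38 mm wide, 6 mm thick, lying on the ledge. Origin: middle of its underside near mid-length, x along it
Mind the look-alikes: they are no part of the job. What is shaped like the rest but yellow is not meant.

How it is judged:
By the outcome, as a careful person would: the job done as asked, in the order asked, and still so for the second after the job is handed in, with the robot touching nothing.
It also fails if it takes over 72 s, if anything falls off the work surface, if the arm or the gripper's body presses on something with over 40 N, if the wrist force passes 120 N, or if a joint passes its speed limit or range.

## Working session

There is one attempt and no reset: what is moved stays moved. The work goes in short steps, Python scripts to look and compute and a tool call to move; the robot and the scene stay as the last step left them, time stands still between calls to the robot, and variables do not carry over. Pictures are saved under pics/ and viewed, at most 10 in all, crops included, and the job is handed in when it is done.

Besides the shell and the picture viewer there is one more tool, called after ">>>" as name(argument=value, ...) on one line, values as JSON. jog_arm: Moves the arm, as the interface text tells. Its arguments: {"type":"object","properties":{"moves":{"type":"array"}},"required":["moves"]}

```bash
mkdir -p pics
cat > h.py <<'E'
import numpy as np, cv2
from bench import status, vision
def cal(n):
    c=vision.get_calibration(n); return np.array(c["K"]),np.array(c["R"]),np.array(c["t"])
def proj(n,X,c=None):
    K,R,t=c or cal(n); p=(np.atleast_2d(X)@R.T+t)@K.T; return p[:,:2]/p[:,2:]
def onplane(n,px,z,c=None):
    K,R,t=c or cal(n); d=R.T@np.linalg.solve(K,[px[0],px[1],1]); o=-R.T@t
    return o+d*(z-o[2])/d[2]
E
python3 - <<'E'
from h import *
ims=[]
for n in ["scene","top"]:
    im=vision.camera(n); cv2.imwrite(f"pics/{n}0.png",im); ims.append(im)
    for o in ["gauge","rest","green_dimmer","orange_dimmer","decanter","tumbler","opener"]:
        print(n,o,[(np.round(d["point"]),round(d["score"],2)) for d in vision.boxes_of(o,n)[:3]])
    K,R,t=cal(n); print(n,K[0,0],-R.T@t)
for n in ["scene","top"]:
  cv2.imwrite(f"pics/{n}0b.png",cv2.resize(cv2.imread(f"pics/{n}0.png"),(800,600)))
E
```

```text
scene gauge [(array([239., 171.]), 0.64)]
scene rest [(array([177., 209.]), 0.9), (array([252., 150.]), 0.85), (array([238., 196.]), 0.59)]
scene green_dimmer [(array([212., 283.]), 0.69)]
scene orange_dimmer [(array([295., 163.]), 0.8), (array([308., 226.]), 0.51)]
scene decanter [(array([314., 117.]), 0.56)]
scene tumbler [(array([307., 227.]), 0.9)]
scene opener [(array([114., 307.]), 0.82), (array([314., 117.]), 0.51)]
scene 349.3562334296214 [ 0.89705404 -0.48322214  0.84727946]
top gauge [(array([247., 217.]), 0.5)]
top rest [(array([248., 227.]), 0.6), (array([300., 260.]), 0.6), (array([184., 250.]), 0.58)]
top green_dimmer [(array([340., 176.]), 0.55)]
top orange_dimmer [(array([176., 190.]), 0.62)]
top decanter [(array([105., 206.]), 0.68), (array([178., 190.]), 0.61)]
top tumbler [(array([249., 137.]), 0.62)]
top opener [(array([410., 238.]), 0.88)]
top 428.125093843015 [ 0.33999318 -0.0195207   1.23222138]
```

View pics/top0b.png

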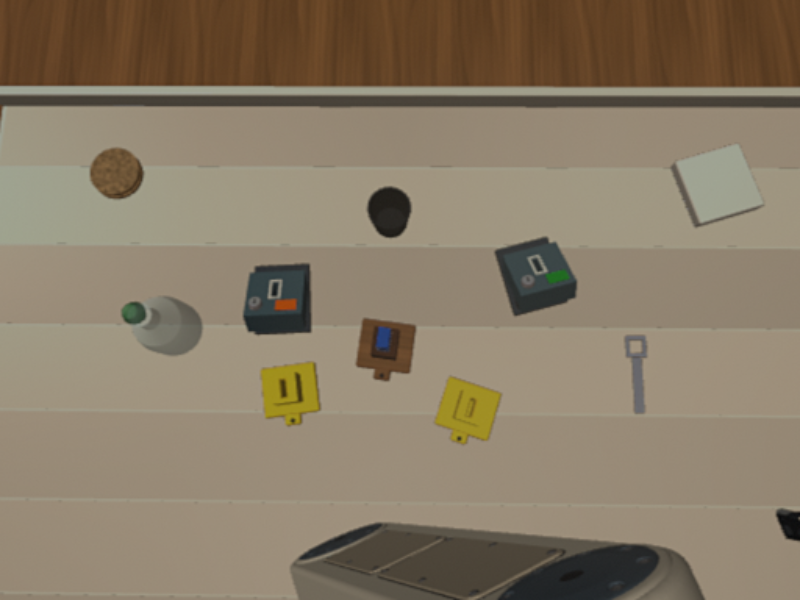

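View pics/scene0b.png

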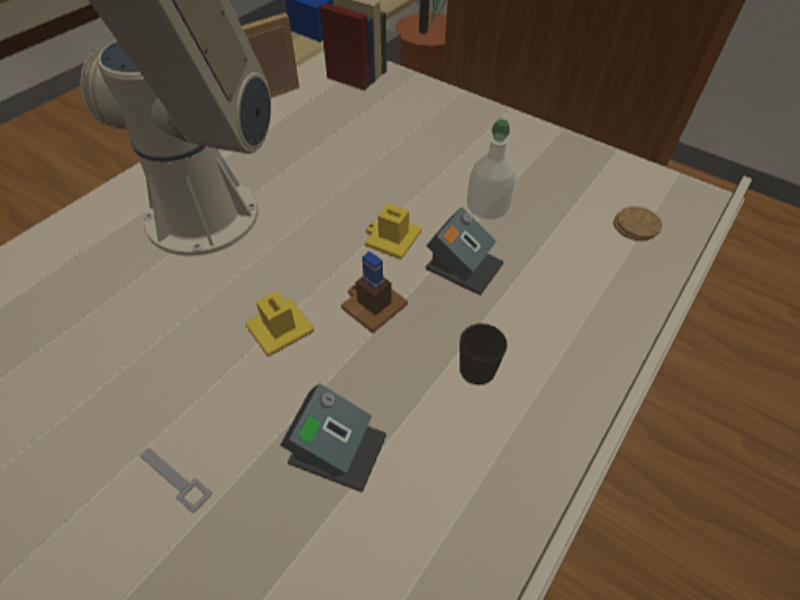

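Top view: the gauge and oak rest are at (245,220) in native pixels, the green-tagged dimmer's slot at (344,170), the orange dimmer at (176,190) and the yellow decoys at (185,250) and (300,260). The scene view agrees. Next come coarse positions.

Run:
```python
from h import *
s=status.observe(); print(s["tcp_pos"],s["tcp_rot"],s["grip_width"],s["time_s"])
from scipy.spatial.transform import Rotation as Ro
Rt=Ro.from_quat(s["tcp_rot"]).as_matrix(); print(Rt.round(3))
K,R,t=cal("wrist"); print("wristcam in tool: pos",Rt.T@(-R.T@t-s["tcp_pos"]),"axes\n",(Rt.T@R.T).round(3),K[0,0])
for n,roi in [("top",(325,150,365,195)),("scene",(195,260,235,290))]:
    im=cv2.imread(f"pics/{n}0.png"); x0,y0,x1,y1=roi
    c=im[y0:y1,x0:x1].astype(int); m=(c.min(2)>130).astype(np.uint8)
    k,lab,st,ce=cv2.connectedComponentsWithStats(m)
    for i in range(1,k):
        if st[i,4]>15:
            pts=np.argwhere(lab==i)[:,::-1].astype(np.float32)+[x0,y0]
            r=cv2.minAreaRect(pts.astype(np.float32)); bp=cv2.boxPoints(r)
            W=np.array([onplane(n,p,.078) for p in bp]); print(n,st[i],r,onplane(n,r[0],.078).round(4)); print(W.round(4).tolist())
# blue handle
for n,roi in [("top",(225,195,275,250)),("scene",(220,150,260,215))]:
    im=cv2.imread(f"pics/{n}0.png"); x0,y0,x1,y1=roi
    c=im[y0:y1,x0:x1].astype(int); m=(c[...,0]-c[...,2]>60)
    p=np.argwhere(m)[:,::-1]+[x0,y0]; r=cv2.minAreaRect(p.astype(np.float32)); print(n,"blue",len(p),r,p.min(0),p.max(0),onplane(n,r[0],.1075))
# dimmer, tray angles by masks
for o in ["green_dimmer","rest"]:
    vision.camera("top")
    for d in vision.silhouettes(o,"top")[:3]:
        p=np.argwhere(d["mask"])[:,::-1].astype(np.float32); print(o,d["score"],d["point"],cv2.minAreaRect(p),onplane("top",d["point"],.02))
```

```text
[ 0.22821651 -0.58184785  0.24827879] [ 9.82586202e-01  1.85807308e-01  1.92952469e-06 -4.17105555e-06] 0.08553123856239525 0.8
[[ 0.931  0.365  0.   ]
 [ 0.365 -0.931  0.   ]
 [ 0.    -0.    -1.   ]]
wristcam in tool: pos [ 6.59453588e-02  5.79725259e-06 -1.25453337e-01] axes
 [[ 0.    -0.966 -0.259]
 [ 1.     0.    -0.   ]
 [ 0.    -0.259  0.966]] 329.500928046613
top [ 1  0 24  6 38] ((337.4764709472656, 152.39413452148438), (1.8439093828201294, 23.536956787109375), 77.47119140625) [ 0.6542 -0.229   0.078 ]
[[0.6493, -0.1965, 0.078], [0.6643, -0.2606, 0.078], [0.6591, -0.2615, 0.078], [0.6441, -0.1974, 0.078]]
top [26  0 14  8 29] ((357.20001220703125, 154.10000610351562), (14.758047103881836, 4.472135543823242), 26.56505012512207) [ 0.6496 -0.2834  0.078 ]
[[0.6532, -0.2625, 0.078], [0.6647, -0.2685, 0.078], [0.646, -0.3043, 0.078], [0.6345, -0.2983, 0.078]]
scene [12  7 18 16 71] ((215.308837890625, 274.4852600097656), (17.492855072021484, 8.403430938720703), 30.963754653930664) [ 0.6095 -0.2441  0.078 ]
[[0.5895, -0.2558, 0.078], [0.5855, -0.2355, 0.078], [0.6294, -0.2323, 0.07
[... 504 characters left out ...]
) [ 0.6010565  -0.24249566  0.02      ]
green_dimmer 0.15 [406.5, 241.0] ((407.9208068847656, 239.20791625976562), (47.562774658203125, 11.343424797058105), 84.2894058227539) [ 0.41488054 -0.42460547  0.02      ]
rest 0.86 [297.7, 262.4] ((298.0553894042969, 263.4911804199219), (35.93500900268555, 37.641422271728516), 17.52556800842285) [ 0.3533902  -0.12026635  0.02      ]
rest 0.64 [185.8, 249.0] ((185.3077392578125, 251.96156311035156), (38.450767517089844, 35.84603500366211), 82.87498474121094) [0.38757484 0.19295368 0.02      ]
rest 0.57 [247.0, 226.5] ((245.65924072265625, 223.99900817871094), (35.08439636230469, 37.83169937133789), 7.765166282653809) [0.45195521 0.02193728 0.02      ]
```

>>> jog_arm(moves=[35,31,-2,0,0,-0.5,85,35,31,-2,0,0,-0.5,85,35,31,-2,0,0,-0.5,85,35,31,-2,0,0,-0.5,85,35,31,-2,0,0,-0.5,85,35,31,-2,0,0,-0.5,85,35,31,-2,0,0,-0.5,85,35,31,-2,0,0,-0.5,85,35,31,-2,0,0,-0.5,85,35,31,-2,0,0,-0.5,85,30,28,-2,0,0,-0.5,85,0,0,0,0,0,0,85,0,0,0,0,0,0,85,0,0,0,0,0,0,85])

```text
time_s: 2.4
tcp_pos: [0.6075, -0.2444, 0.2262]
tcp_rot: [0.99, 0.138, -0.0, 0.0]
contact_force: [0.3, -0.4, 0.7]
grip_width: 0.0847
grasp_force: 0.0
```

Run:
```python
from h import *
c=cal("wrist"); im=vision.camera("wrist"); cv2.imwrite("pics/w1.png",im); np.savez("pics/w1.npz",K=c[0],R=c[1],t=c[2])
s=status.observe(); print(s["tcp_pos"],s["joint_positions"],s["time_s"],s["grip_width"])
cv2.imwrite("pics/w1b.png",cv2.resize(im,(800,600)))
```

```text
[ 0.60736479 -0.24473316  0.22631508] [-3.85179720e-01  4.18877089e-01  1.58601185e+00 -3.35771660e-04
  1.13701122e+00  9.08890843e-01] 2.45 0.08503551873540818
```

View pics/w1b.png

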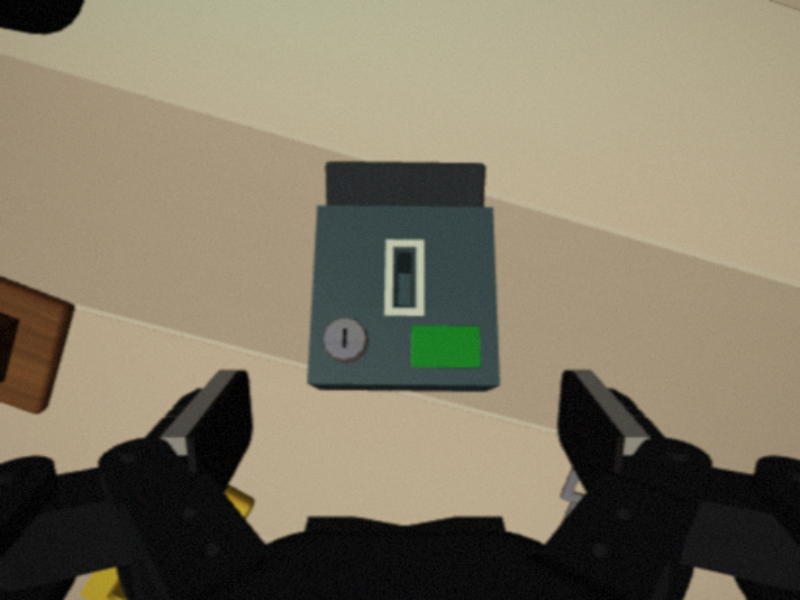

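The wrist view shows the slot centred at (404,278) zoomed, with the knob left and the green tag lower right, so the dimmer is nearly aligned with the tool. I'll fit its x, y, z and yaw, and take the rest view next.

```bash
cat > fitd.py <<'E'
from h import *
from scipy.optimize import least_squares
from scipy.spatial.transform import Rotation as Ro
# slot frame rotation from dimmer yaw: dimmer z-rot, then tilt so z leans to dimmer -x
def Rs(yaw): return (Ro.from_euler("z",yaw)*Ro.from_euler("y",-np.pi/6)).as_matrix()
if __name__=="__main__":
    im=cv2.imread("pics/w1.png").astype(int); f=np.load("pics/w1.npz"); c=(f["K"],f["R"],f["t"])
    w=np.zeros(im.shape[:2],np.uint8); w[145:210,238:280]=(im.min(2)>125)[145:210,238:280]
    cn=cv2.findContours(w,cv2.RETR_CCOMP,cv2.CHAIN_APPROX_NONE)[0]; cn=max(cn,key=len)[:,0]
    rc=cv2.minAreaRect(cn); print("frame",rc)
    q=cv2.boxPoints(rc); q=q[np.lexsort((q[:,0],np.round(q[:,1]/20)))]  # TL,TR,BL,BR
    M=lambda z:None
    g=((im[...,1]-im[...,2]>60)&(im[...,1]-im[...,0]>60)).astype(np.uint8); m=cv2.moments(g,True); tag=[m["m10"]/m["m00"],m["m01"]/m["m00"]]; print("tag",tag)
    cor=np.array([[318,207],[493,208],[309,384],[498,385]])/1.5625
    obj=np.array([[-42,-50,0],[-42,50,0],[58,-50,0],[58,50,0],[38,22,0]])/1e3
    px=np.vstack([cor,tag])
    def mdl(p):
        R=Rs(p[3]); o=p[:3]
        fr=np.array([[-p[4],-p[5],0],[-p[4],p[5],0],[p[4],-p[5],0],[p[4],p[5],0]])
        return proj("",np.vstack([obj,fr])@R.T+o,c)
    P=np.vstack([px,q])
    wt=np.r_[[.5]*4,1,[2]*4][:,None]
    fn=lambda p:((mdl(p)-P)*wt).ravel()
    r=least_squares(fn,[.609,-.244,.078,np.pi+.27,.02,.009])
    print(r.x.round(4),np.degrees(r.x[3])-180); print((mdl(r.x)-P).round(1).tolist())
    r2=least_squares(lambda p:np.r_[fn(p),(p[2]-.078)*5000],r.x); print("z fixed",r2.x.round(4),np.degrees(r2.x[3])-180)
E
python3 fitd.py
```

```text
frame ((258.5, 177.0), (48.0, 25.0), 90.0)
tag [284.8031914893617, 221.5159574468085]
[ 0.609  -0.2436  0.0764  3.4151  0.0215  0.0107] 15.668753934555951
[[-1.0, -1.2], [-0.7, -1.4], [-1.1, -0.9], [1.1, -1.1], [0.1, -0.8], [0.4, 0.1], [-0.1, 0.2], [-0.3, 0.1], [0.2, 0.2]]
z fixed [ 0.6094 -0.2435  0.078   3.4151  0.0213  0.0106] 15.669142935020687
```

>>> jog_arm(moves=[-10,20,1,0,0,-2,60,-15,27,2,0,0,-2,60,-15,27,2,0,0,-2,60,-15,27,2,0,0,-2,60,-15,27,2,0,0,-2,60,-15,27,2,0,0,-2,60,-15,27,2,0,0,-2,60,-15,27,2,0,0,-2,60,-15,27,2,0,0,-2,60,-15,27,2,0,0,-2,60,-5,7,2,0,0,-3,60,0,0,0,0,0,0,60,0,0,0,0,0,0,60])

```text
time_s: 3.75
tcp_pos: [0.4584, 0.0253, 0.2476]
tcp_rot: [0.998, -0.061, 0.001, 0.0]
contact_force: [-0.2, 0.5, 0.6]
grip_width: 0.0599
grasp_force: 0.0
```

Run:
```python
from h import *
c=cal("wrist"); im=vision.camera("wrist"); cv2.imwrite("pics/w2.png",im); np.savez("pics/w2.npz",K=c[0],R=c[1],t=c[2])
s=status.observe(); print(s["tcp_pos"],s["joint_positions"],s["time_s"],s["grip_width"])
cv2.imwrite("pics/w2b.png",cv2.resize(im,(800,600)))
```

```text
[0.45853047 0.02520782 0.24747618] [ 5.18314625e-02  9.16359426e-02  1.97478446e+00 -2.85244454e-04
  1.07445176e+00  1.74611178e+00] 3.8 0.059958275653923865
```

View pics/w2b.png

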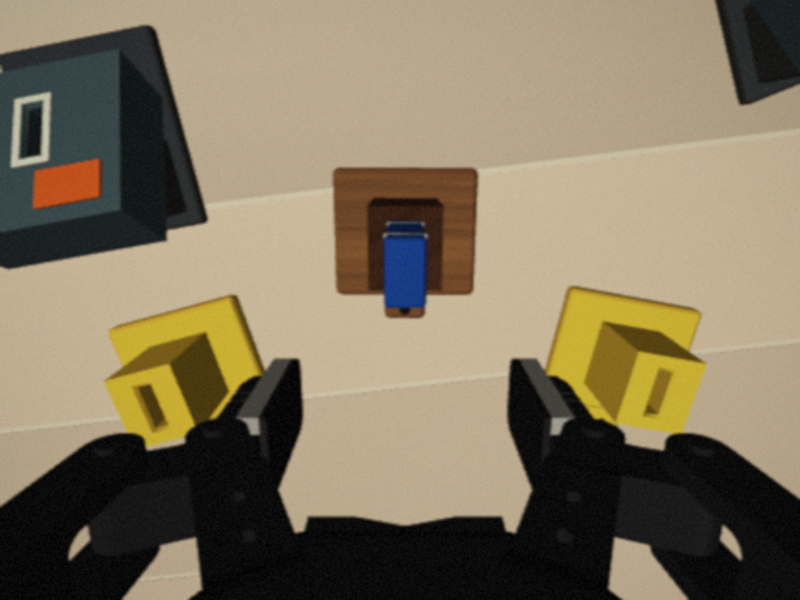

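The gauge handle's top is at about (405,270) zoomed, the oak tray is square to the view, and the yellow decoys sit to either side. I'll fit the tray and handle top.

Run:
```python
from h import *
from scipy.optimize import least_squares
im=cv2.imread("pics/w2.png").astype(int); f=np.load("pics/w2.npz"); c=(f["K"],f["R"],f["t"])
tray=np.array([[333,169],[477,169],[336,294],[473,294]])/1.5625   # zoomed TL TR BL BR ; TL = +x,+y
P=tray; obj=np.array([[45,50,14],[45,-50,14],[-45,50,14],[-45,-50,14]])/1e3
def T(p,o): 
    cc,s=np.cos(p[2]),np.sin(p[2]); return o@np.array([[cc,-s,0],[s,cc,0],[0,0,1]]).T+[p[0],p[1],0]
r=least_squares(lambda p:(proj("",T(p,obj),c)-P).ravel(),[.455,.025,-.13]); print("tray",r.x.round(4),np.degrees(r.x[2]),(r.fun).round(1))
b=(im[...,0]-im[...,2]>70).astype(np.uint8)
n,lab,st,ce=cv2.connectedComponentsWithStats(b)
for i in range(1,n):
    if st[i,4]>100:
        p=np.argwhere(lab==i)[:,::-1].astype(np.float32); rr=cv2.minAreaRect(p); print(st[i],rr)
        q=cv2.boxPoints(rr); W=np.array([onplane("",v,.14,c) for v in q]); print(W.round(4).tolist(),W.mean(0))
crop=im[125:210,230:295].astype(np.uint8); cv2.imwrite("pics/w2c.png",cv2.resize(crop,None,fx=7,fy=7,interpolation=cv2.INTER_NEAREST))
hb=T(r.x,np.array([[17,10,140],[17,-10,140],[-17,10,140],[-17,-10,140],[17,10,75],[17,-10,75]])/1e3); print("expected handle px",proj("",hb,c).round(1).tolist())
```

```text
tray [ 0.4711  0.0238 -0.1244] -7.130129194983383 [-1.2 -1.   1.  -0.8 -0.3  1.   0.5  1.2]
[ 246  152   26   45 1131] ((258.5, 174.0), (44.0, 25.0), 90.0)
[[0.489, 0.031, 0.14], [0.4868, 0.0133, 0.14], [0.4544, 0.017, 0.14], [0.4566, 0.0353, 0.14]] [0.47169663 0.02416421 0.14      ]
expected handle px [[245.1, 151.8], [273.2, 151.8], [245.5, 197.5], [272.6, 197.6], [248.0, 140.7], [270.2, 140.8]]
```

View pics/w2c.png

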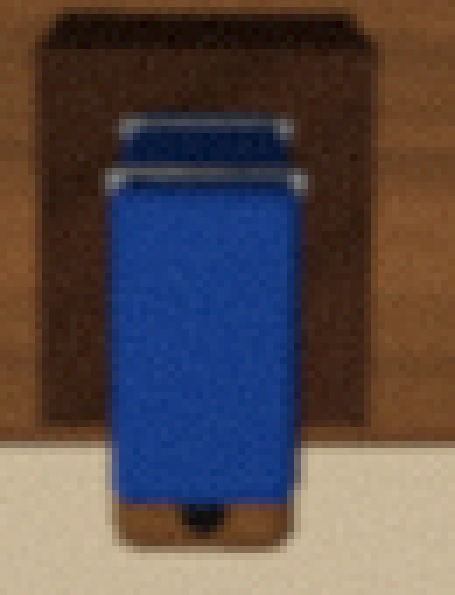

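>>> jog_arm(moves=[7,-1,-10,0,0,0,60,6,0,-30,0,0,0,60,0,0,-35,0,0,0,60,0,0,-30,0,0,0,60,0,0,-20,0,0,0,60,0,0,-12,0,0,0,60,0,0,0,0,0,0,60,0,0,0,0,0,0,60])

```text
time_s: 4.6
tcp_pos: [0.4717, 0.0249, 0.1104]
tcp_rot: [0.998, -0.062, 0.0, -0.0]
contact_force: [-0.1, 0.3, 0.1]
grip_width: 0.0598
grasp_force: 0.0
```

>>> jog_arm(moves=[0,0,0,0,0,0,10,0,0,0,0,0,0,10,0,0,0,0,0,0,10,0,0,0,0,0,0,10,0,0,0,0,0,0,10,0,0,0,0,0,0,10,0,0,0,0,0,0,10,0,0,0,0,0,0,10,0,0,0,0,0,0,10,0,0,0,0,0,0,10])

```text
time_s: 5.6
tcp_pos: [0.4718, 0.0252, 0.1111]
tcp_rot: [0.998, -0.062, 0.001, -0.0]
contact_force: [-0.9, -1.5, 7.0]
grip_width: 0.0195
grasp_force: 59.7
```

Run:
```python
from h import *
s=status.observe(); print({k:np.round(s[k],4) for k in s})
```

```text
{'time_s': np.float64(5.6), 'joint_positions': array([ 5.0200e-02,  3.1010e-01,  2.0702e+00, -1.0000e-04,  7.5980e-01,
        1.7445e+00]), 'dq': array([ 0.0003,  0.0013, -0.0017, -0.0001,  0.0001, -0.0003]), 'joint_torque': array([ 2.96400e-01, -4.39369e+01, -2.24753e+01,  1.24400e-01,
       -3.29000e-01,  2.90000e-03]), 'tcp_pos': array([0.4718, 0.0252, 0.1111]), 'tcp_rot': array([ 9.981e-01, -6.170e-02,  7.000e-04, -0.000e+00]), 'contact_force': array([-0.9375, -1.5285,  7.0246]), 'moment': array([-0.0867,  0.1532, -0.0086]), 'grasp_force': np.float64(59.6748), 'grip_width': np.float64(0.0195)}
```

Gripped: 19.5 mm opening at 60 N. I'll lift straight up and work out the turn and shift to a hover above the slot.

>>> jog_arm(moves=[0,0,5,0,0,0,10,0,0,10,0,0,0,10,0,0,15,0,0,0,10,0,0,20,0,0,0,10,0,0,30,0,0,0,10,0,0,30,0,0,0,10,0,0,30,0,0,0,10,0,0,10,0,0,0,10,0,0,0,0,0,0,10])

```text
time_s: 6.5
tcp_pos: [0.4719, 0.0252, 0.2618]
tcp_rot: [0.998, -0.062, 0.002, -0.0]
contact_force: [0.8, 0.4, -1.8]
grip_width: 0.0196
grasp_force: 58.9
```

```bash
cat > tgt.py <<'E'
from fitd import *
import sys
L=.0911; S=np.array([.6092,-.2435,.078]); YAW=np.radians(195.67)
def go(depth,S=S,yaw=YAW):
    s=status.observe(); R=Rs(yaw); Rt=np.c_[-R[:,0],R[:,1],-R[:,2]]
    tcp=S+R[:,2]*(L-depth); A=Ro.from_quat(s["tcp_rot"])
    rv=(Ro.from_matrix(Rt)*A.inv()).as_rotvec(degrees=True)
    print("tcp",np.round(s["tcp_pos"],4),"zs",R[:,2].round(4),"xs",R[:,0].round(3),"shift mm",((tcp-s["tcp_pos"])*1e3).round(1),"turn",rv.round(2),"F",np.round(s["contact_force"],1),"g",s["grip_width"],s["grasp_force"],"t",s["time_s"])
if __name__=="__main__": go(float(sys.argv[1])/1e3)
E
python3 tgt.py -25
python3 - <<'E'
from h import *
im=vision.camera("wrist"); cv2.imwrite("pics/w3.png",cv2.resize(im,(800,600)))
E
```

```text
tcp [0.4719 0.0252 0.2618] zs [0.4814 0.135  0.866 ] xs [-0.834 -0.234  0.5  ] shift mm [ 193.2 -253.1  -83.3] turn [-2.31 30.29 22.23] F [ 0.8  0.4 -1.8] g 0.019595467118218104 58.85640621185303 t 6.5
```

View pics/w3.png

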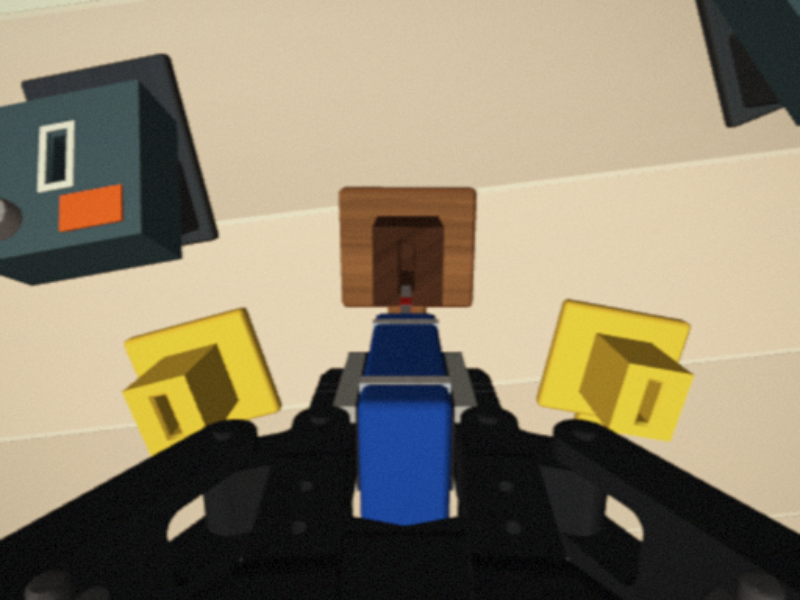

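The gauge hangs straight in the fingers with the red band in view near (406,298). Moving to the tilted hover, 25 mm off the slot.

>>> jog_arm(moves=[13,-17,0,-0.15,2.02,1.48,10,13,-17,0,-0.15,2.02,1.48,10,13,-17,0,-0.15,2.02,1.48,10,13,-17,0,-0.15,2.02,1.48,10,13,-17,0,-0.15,2.02,1.48,10,13,-17,0,-0.15,2.02,1.48,10,13,-17,0,-0.15,2.02,1.48,10,13,-17,0,-0.15,2.02,1.48,10,13,-17,-8,-0.15,2.02,1.48,10,13,-17,-12,-0.15,2.02,1.48,10,13,-17,-15,-0.15,2.02,1.48,10,13,-17,-15,-0.15,2.02,1.48,10,13,-17,-15,-0.15,2.02,1.48,10,13,-17,-12,-0.15,2.02,1.48,10,11,-15,-6,-0.15,2.02,1.48,10,0,0,0,0,0,0,10,0,0,0,0,0,0,10,0,0,0,0,0,0,10])

```text
time_s: 8.35
tcp_pos: [0.6636, -0.2272, 0.1768]
tcp_rot: [0.956, 0.131, -0.258, 0.035]
contact_force: [0.2, -0.6, -1.0]
grip_width: 0.0194
grasp_force: 58.9
```

```bash
python3 tgt.py -25
python3 - <<'E'
from tgt import *
c=cal("wrist"); im=vision.camera("wrist"); np.savez("pics/w4.npz",K=c[0],R=c[1],t=c[2]); cv2.imwrite("pics/w4.png",im)
s=status.observe(); Rt=Ro.from_quat(s["tcp_rot"]).as_matrix(); tip=np.array(s["tcp_pos"])+Rt[:,2]*L
print("tip px edges",proj("",np.array([tip+Rt[:,0]*.012+k*Rt[:,1]*.002 for k in(-1,1)]),c).round(1).tolist(), "slot px",proj("",S,c).round(1))
R=Rs(YAW); print("slot mouth ends",proj("",S+np.array([[-.015,0,0],[.015,0,0]])@R.T,c).round(1).tolist())
cv2.imwrite("pics/w4b.png",cv2.resize(im[90:270,140:380],None,fx=3.3,fy=3.3,interpolation=cv2.INTER_CUBIC))
im=vision.camera("scene"); cv2.imwrite("pics/s4.png",im)
E
```

```text
tcp [ 0.6636 -0.2272  0.1768] zs [0.4814 0.135  0.866 ] xs [-0.834 -0.234  0.5  ] shift mm [ 1.5 -0.6  1.8] turn [ 0.   -0.22  0.04] F [ 0.2 -0.6 -1. ] g 0.01939529893568891 58.87600243091583 t 8.35
tip px edges [[256.1, 182.0], [262.0, 182.1]] slot px [[260.4 188.9]]
slot mouth ends [[260.4, 169.4], [260.3, 207.8]]
```

View pics/w4b.png

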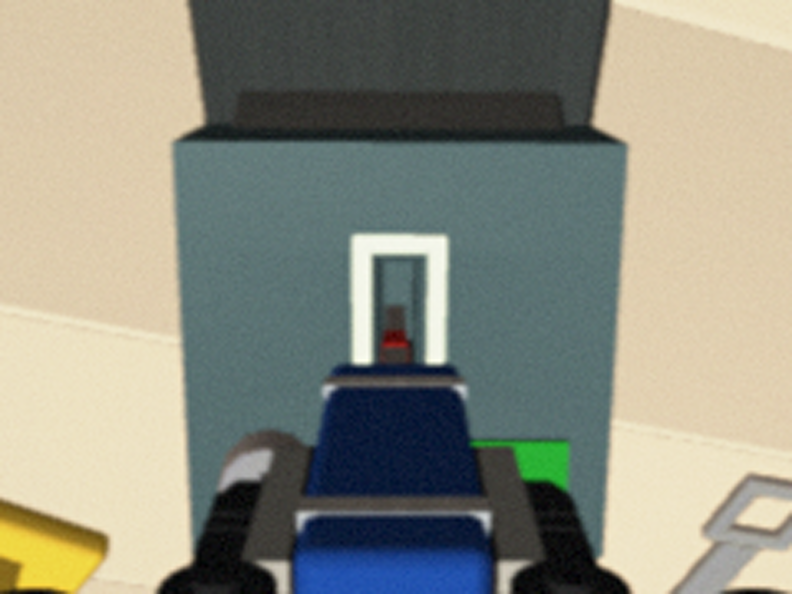

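Frame centre is at column 399 in the crop and the blade tip at 396, which means shifting about 1 mm along slot y. Then I'll slide in to about 17 mm.

>>> jog_arm(moves=[0.3,-1,0,0,-0.2,0,10,0,0,0,0,0,0,10,-2.4,-0.68,-4.33,0,0,0,10,-2.4,-0.68,-4.33,0,0,0,10,-2.4,-0.68,-4.33,0,0,0,10,-2.4,-0.68,-4.33,0,0,0,10,-2.4,-0.68,-4.33,0,0,0,10,-2.4,-0.68,-4.33,0,0,0,10,-2.4,-0.68,-4.33,0,0,0,10,-2.4,-0.68,-4.33,0,0,0,10,0,0,0,0,0,0,10,0,0,0,0,0,0,10])

```text
time_s: 9.65
tcp_pos: [0.6453, -0.2343, 0.1426]
tcp_rot: [0.957, 0.131, -0.256, 0.035]
contact_force: [-0.2, -0.8, -0.6]
grip_width: 0.0192
grasp_force: 58.9
```

```bash
python3 tgt.py 24
python3 - <<'E'
from tgt import *
c=cal("wrist"); im=vision.camera("wrist"); cv2.imwrite("pics/w5.png",im)
a=cv2.resize(im[120:240,190:330],(560,480),interpolation=cv2.INTER_CUBIC)
sc=vision.camera("scene"); b=cv2.resize(sc[225:315,180:225+15],(220,480)) if 0 else cv2.resize(sc[240:300,190:240],(240,288),interpolation=cv2.INTER_CUBIC)
o=np.zeros((480,800,3),np.uint8); o[:,:560]=a; o[:288,560:]=b; cv2.imwrite("pics/w5b.png",o)
s=status.observe(); Rt=Ro.from_quat(s["tcp_rot"]).as_matrix(); p=np.array(s["tcp_pos"])
for z in (20,30,55): print(z,proj("",p+Rt[:,2]*(L-z/1e3)+Rt[:,0]*.012,c).round(1))
E
```

```text
tcp [ 0.6453 -0.2343  0.1426] zs [0.4814 0.135  0.866 ] xs [-0.834 -0.234  0.5  ] shift mm [-3.8 -0.1 -6.5] turn [0.03 0.01 0.03] F [-0.2 -0.8 -0.6] g 0.01916709818289417 58.87713968753815 t 9.65
20 [[259.1 189.4]]
30 [[259.1 193.9]]
55 [[259.1 207.4]]
```

View pics/w5b.png

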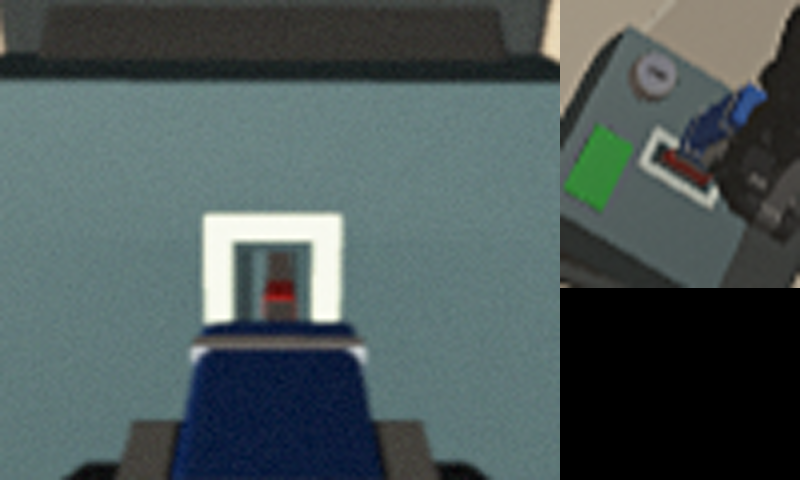

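The blade is in the slot and the band sits just above the mouth. It is about 1 mm right of centre, so I'll correct that and go in 7 mm more.

>>> jog_arm(moves=[-0.3,1,0,0,0,0,10,-0.96,-0.27,-1.73,0,0,0,10,-0.96,-0.27,-1.73,0,0,0,10,-0.96,-0.27,-1.73,0,0,0,10,-0.48,-0.13,-0.87,0,0,0,10,0,0,0,0,0,0,10,0,0,0,0,0,0,10])

```text
time_s: 10.45
tcp_pos: [0.6417, -0.2342, 0.1366]
tcp_rot: [0.957, 0.131, -0.256, 0.036]
contact_force: [-0.1, 0.2, -0.3]
grip_width: 0.0194
grasp_force: 58.9
```

```bash
python3 tgt.py 24
python3 - <<'E'
from tgt import *
c=cal("wrist"); im=vision.camera("wrist")
a=cv2.resize(im[150:220,225:295],(480,480),interpolation=cv2.INTER_CUBIC)
sc=vision.camera("scene"); b=cv2.resize(sc[260:292,200:232],(320,320),interpolation=cv2.INTER_CUBIC)
o=np.zeros((480,800,3),np.uint8); o[:,:480]=a; o[:320,480:]=b; cv2.imwrite("pics/w6b.png",o)
s=status.observe(); Rt=Ro.from_quat(s["tcp_rot"]).as_matrix(); p=np.array(s["tcp_pos"])
# band lines on the scene-facing broad face, in crop pixels
for z in (15,20,25,30,55):
    for k in(-1,1): print(z,((proj("scene",p+Rt[:,2]*(L-z/1e3)+k*Rt[:,0]*.012+Rt[:,1]*.002)-[200,260])*10+[480,0]).round(0),end=" ")
R=Rs(YAW); print("\nmouth",((proj("scene",S+np.array([[-15,-4,0],[15,-4,0],[15,4,0],[-15,4,0]])/1e3@R.T)-[200,260])*10+[480,0]).round(0).tolist())
E
```

```text
tcp [ 0.6417 -0.2342  0.1366] zs [0.4814 0.135  0.866 ] xs [-0.834 -0.234  0.5  ] shift mm [-0.2 -0.2 -0.5] turn [0.03 0.01 0.03] F [-0.1  0.2 -0.3] g 0.019447629120949668 58.87695372104645 t 10.45
15 [[575. 132.]] 15 [[659. 182.]] 20 [[583. 127.]] 20 [[667. 178.]] 25 [[590. 122.]] 25 [[675. 173.]] 30 [[598. 118.]] 30 [[683. 169.]] 55 [[639.  93.]] 55 [[726. 146.]] 
mouth [[693.0, 159.0], [588.0, 96.0], [574.0, 125.0], [679.0, 189.0]]
```

View pics/w6b.png

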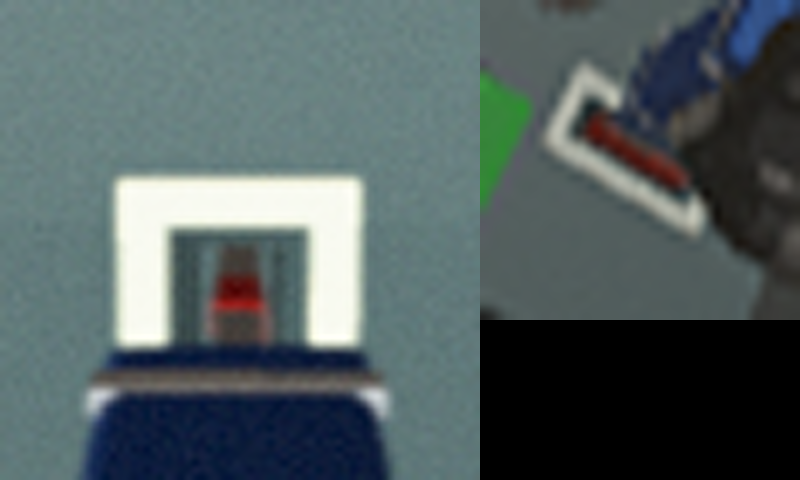

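The blade is centred at column 238 against a mouth of 170–308, and the band straddles the mouth and is visible in both views. Model depth is about 23.5 mm. I'll hold for 1.8 s, then draw straight out.

>>> jog_arm(moves=[0,0,0,0,0,0,10,0,0,0,0,0,0,10,0,0,0,0,0,0,10,0,0,0,0,0,0,10,0,0,0,0,0,0,10,0,0,0,0,0,0,10,0,0,0,0,0,0,10,0,0,0,0,0,0,10,0,0,0,0,0,0,10,0,0,0,0,0,0,10,0,0,0,0,0,0,10,0,0,0,0,0,0,10,0,0,0,0,0,0,10,0,0,0,0,0,0,10,0,0,0,0,0,0,10,0,0,0,0,0,0,10,0,0,0,0,0,0,10,0,0,0,0,0,0,10])

```text
time_s: 12.35
tcp_pos: [0.6417, -0.2342, 0.1366]
tcp_rot: [0.957, 0.131, -0.256, 0.036]
contact_force: [-0.2, -0.5, -1.2]
grip_width: 0.0188
grasp_force: 58.9
```

>>> jog_arm(moves=[0.96,0.27,1.73,0,0,0,10,2.4,0.68,4.33,0,0,0,10,2.4,0.68,4.33,0,0,0,10,2.4,0.68,4.33,0,0,0,10,2.4,0.68,4.33,0,0,0,10,4.8,1.35,8.66,0,0,0,10,7.2,2,13,0,0,0,10,9.6,2.7,17.3,0,0,0,10,9.6,2.7,17.3,0,0,0,10,9.6,2.7,17.3,0,0,0,10,0,0,15,0,0,0,10,0,0,0,0,0,0,10])

```text
time_s: 13.55
tcp_pos: [0.6941, -0.2199, 0.2473]
tcp_rot: [0.957, 0.131, -0.254, 0.036]
contact_force: [-0.2, -0.2, -1.6]
grip_width: 0.0193
grasp_force: 58.9
```

```bash
cat > back.py <<'E'
from tgt import *
s=status.observe(); G=Ro.from_quat([.9981,-.0617,.0002,0]); p=np.array(s["tcp_pos"])
print(p.round(4),"to above rest",((np.array([.4718,.0252,.1105])-p)*1e3).round(1),"turn",(G*Ro.from_quat(s["tcp_rot"]).inv()).as_rotvec(degrees=True).round(2),np.round(s["contact_force"],1),s["time_s"])
E
python3 back.py
```

```text
[ 0.6941 -0.2199  0.2473] to above rest [-222.3  245.1 -136.8] turn [  2.4  -29.91 -22.17] [-0.2 -0.2 -1.6] 13.55
```

>>> jog_arm(moves=[-14,15.5,2,0.15,-1.87,-1.386,10,-14,15.5,2,0.15,-1.87,-1.386,10,-14,15.5,2,0.15,-1.87,-1.386,10,-14,15.5,2,0.15,-1.87,-1.386,10,-14,15.5,2,0.15,-1.87,-1.386,10,-14,15.5,2,0.15,-1.87,-1.386,10,-14,15.5,1,0.15,-1.87,-1.386,10,-14,15.5,0,0.15,-1.87,-1.386,10,-14,15.5,0,0.15,-1.87,-1.386,10,-14,15.5,0,0.15,-1.87,-1.386,10,-14,15.5,0,0.15,-1.87,-1.386,10,-14,15.5,0,0.15,-1.87,-1.386,10,-14,15.5,0,0.15,-1.87,-1.386,10,-14,15.5,0,0.15,-1.87,-1.386,10,-14,15.5,0,0.15,-1.87,-1.386,10,-12.3,12.6,0,0.15,-1.87,-1.386,10,0,0,0,0,0,0,10,0,0,0,0,0,0,10,0,0,0,0,0,0,10])

```text
time_s: 15.45
tcp_pos: [0.4713, 0.0248, 0.2572]
tcp_rot: [0.998, -0.061, -0.001, -0.001]
contact_force: [-0.0, -0.2, -0.6]
grip_width: 0.0192
grasp_force: 58.9
```

```bash
python3 back.py
```

```text
[0.4713 0.0248 0.2572] to above rest [   0.5    0.4 -146.7] turn [-0.12 -0.19 -0.05] [-0.  -0.2 -0.6] 15.45
```

>>> jog_arm(moves=[0.5,0.4,0,-0.12,-0.19,0,10,0,0,-20,0,0,0,10,0,0,-30,0,0,0,10,0,0,-20,0,0,0,10,0,0,-8,0,0,0,10,0,0,0,0,0,0,10,0,0,-8,0,0,0,10,0,0,-8,0,0,0,10,0,0,-8,0,0,0,10,0,0,-8,0,0,0,10,0,0,-8,0,0,0,10,0,0,-8,0,0,0,10,0,0,-8,0,0,0,10,0,0,0,0,0,0,10,0,0,0,0,0,0,10])

```text
time_s: 16.95
tcp_pos: [0.4711, 0.0257, 0.123]
tcp_rot: [0.998, -0.061, 0.0, -0.0]
contact_force: [-0.0, -0.2, -0.5]
grip_width: 0.0194
grasp_force: 59.0
```

```bash
python3 back.py
```

```text
[0.4711 0.0257 0.123 ] to above rest [  0.7  -0.5 -12.5] turn [-0.01 -0.02 -0.05] [-0.  -0.2 -0.5] 16.95
```

>>> jog_arm(moves=[0.5,-0.5,-3,0,0,0,10,0,0,-3,0,0,0,10,0,0,-2,0,0,0,10,0,0,-2,0,0,0,10,0,0,-1,0,0,0,10,0,0,-0.7,0,0,0,10,0,0,0,0,0,0,10,0,0,0,0,0,0,10])

```text
time_s: 17.75
tcp_pos: [0.4717, 0.0252, 0.1115]
tcp_rot: [0.998, -0.061, 0.0, -0.0]
contact_force: [-0.7, -0.3, -0.5]
grip_width: 0.0192
grasp_force: 59.0
```

>>> jog_arm(moves=[0,0,-0.5,0,0,0,10,0,0,0,0,0,0,10,0,0,-0.4,0,0,0,10,0,0,0,0,0,0,10])

```text
time_s: 18.15
tcp_pos: [0.4719, 0.0252, 0.1111]
tcp_rot: [0.998, -0.061, 0.0, -0.0]
contact_force: [-1.2, -0.5, 7.5]
grip_width: 0.0196
grasp_force: 60.2
```

Seated on the shoulders: 7.5 N upward at the same height as at pick-up. Letting go gently and backing away.

>>> jog_arm(moves=[0,0,0,0,0,0,22,0,0,0,0,0,0,26,0,0,0,0,0,0,35,0,0,0,0,0,0,50,0,0,0,0,0,0,60,0,0,0,0,0,0,60,0,0,0,0,0,0,60,0,0,10,0,0,0,60,0,0,20,0,0,0,60,0,0,30,0,0,0,60,0,0,35,0,0,0,60,-3,0,35,0,0,0,60,-10,0,7,0,0,0,60,0,0,0,0,0,0,60,0,0,0,0,0,0,60])

```text
time_s: 19.65
tcp_pos: [0.4582, 0.0252, 0.2472]
tcp_rot: [0.998, -0.061, 0.0, -0.0]
contact_force: [-0.9, -0.4, 0.2]
grip_width: 0.06
grasp_force: 0.0
```

Run:
```python
from h import *
im=vision.camera("wrist"); sc=vision.camera("scene")
o=np.zeros((384,800,3),np.uint8); o[:,:512]=im; o[:384,512:]=cv2.resize(sc[135:216,205:266],(288,384)); cv2.imwrite("pics/w9.png",o)
```

```text
(no output)
```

View pics/w9.png

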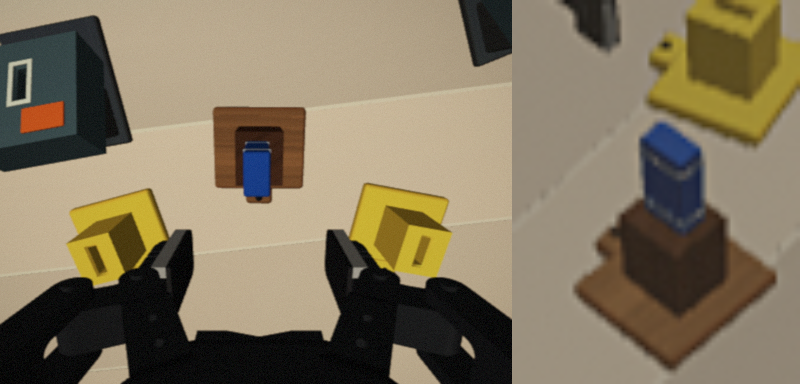

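The gauge stands upright in its oak rest, handle at (257,172) as before, seated on the block, and the gripper is clear.

```bash
python3 -c "from bench import close_job; print(close_job())"
```

```text
the job is handed in; nothing more can be done
None
```

The blue gauge went into the green dimmer's slot with the mouth at the red band (about 23.5 mm deep by my measurement), held still for over a second, then went back upright on its shoulders in the oak rest and was released; the job was handed in at about 20 s, with no verdict returned.

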